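# Open the leaning child-resistant jar

### The arm

A 6-joint arm with a two-finger parallel gripper is mounted at the origin on the work surface. World frame = base frame: x ahead of the robot, y to its left, z up, the work surface at z = 0. Lengths are in m, angles in rad, forces in N, time in s.
With the tool pointing down it reaches from about 0.3 to 1 m from the base axis. Payload 5.1 kg.
Tool frame: the origin (TCP) lies at the very end of the fingers, on their centre line; the grasp point (between the pads) lies 19 mm behind it; y points along the fingers, z is the direction in which the jaws open and shut, and the axes are right-handed (so a half turn about y gives the same grasp; the last joint's range is limited). The gripper opens to 95 mm and grips with 3 to 60 N. Pads are 20 mm wide; open, the fingers measure 119 mm over their backs; the gripper's body (75 mm by 180 mm) begins 59 mm behind the grasp point.
Start: joints at [1.033, 0.124, 1.65, -0, 1.367, -0.083], TCP at [0.286, 0.584, 0.215] pointing down, gripper open.
Joint ranges: [-2.61, 2.61], [-1.02, 2.33], [0.03, 2.71], [-1.35, 4.49], [0.32, 2.68], [-2.91, 2.91]. Speed limits (rad/s): [2.57, 2.57, 3.14, 3.14, 3.14, 3.14].

### API

Orientations are given as a rotation vector (axis times angle).
In Python, from cell import bot gives the robot as it stands. The module is installed in compiled form; this text tells all that it offers.
- The arm moves only by the shell command python3 -m inch 'ROWS' [OPENING]. ROWS is JSON, one flat list of numbers, 4 for each row, row after row: the shift along the tool's x, y, z in units of 30 mm (1.0 is 30 mm), then the turn about the tool's y in degrees. A call has 1 to 20 rows; each row is the pose to reach, as a shift and turn from the pose measured when the call began, along the tool's axes at that moment; what a row does not reach only later rows make up. A row lasts 1/12 s, in which the tool goes at most 41.7 mm and 7.16 degrees, less where a joint would pass 70% of its speed; a pose out of reach is approached as far as the arm can. A call with a gripper value outside its range is refused whole. OPENING is the finger opening in mm, from 0 to 95.1, set as the call begins (- or left out, the last holds). The fingers move at their own pace and stop on an object; the grip force is fixed at half the most. Time passes only in rows, so rows that repeat a pose let the fingers close. It gives the time, the measured TCP pose, the force and the opening at its end, in the units of the state.
- bot.get_obs(): the state, without advancing time (a new reading comes with each control period).
- bot.get_image(name): name is "side" or "top" or "wrist"; returns (picture, depth): 400x640x3 uint8, red, green, blue; 400x640 float32, m along the optical axis (not along the pixel's ray), 0 where there is no reading.
- bot.calibration(name): a dict with "intrinsics" (3x3 intrinsics, pixels), "camera_from_world" (4x4, takes a point from world to camera coordinates); the wrist camera has in their place "tool_from_camera" (4x4, takes a point from camera to tool coordinates, whose origin is the TCP and whose axes are the tool frame's). Camera axes: x right, y down, z forward; pixel columns grow to the right and rows downward; lengths in m; the calibration is good to about 2 mm. A picture is of the moment at which its call begins: read the wrist's pose just before it. calibration takes no time and is no camera call.
- bot.close_job(): hands the job in, once; it reports no verdict.
The state is a dict: "time_s": time; "q": joint angles; "joint_vel": joint speeds; "joint_torque": joint torques, N m; "tool_pos": TCP position; "tcp_rot": TCP orientation; "ft_force": force on the tool from outside, world axes, zero at the start; "ft_torque": the same for the moment, N m; "gripper_width": opening from 0.0 (shut) to 1.0 (fully open).
Only numpy, scipy, OpenCV 4.12 (cv2) and the standard library are available. Lean on these libraries where they do the work, as an engineer would, in place of code of your own. Each camera call takes 0.05 s, during which the arm holds its last target.

### The job

Open the child-resistant jar that leans in the wooden cradle: press its winged cap down against the spring and, keeping it pressed, turn it anticlockwise about a quarter turn, then lift it off. Lower the cap, open side down, onto the floor of the shallow wooden tray, and let go of it only once it stands flat there. Leave the two mugs and the wooden rib where they are.

Things in the scene. Friction and masses are not known exactly. Their poses are not given: they have to be found in the camera images.
- cap_center (a point): Grey round cap with a straight grip wing across its top: 74 mm in diameter, 65 mm tall in all, about 0.1 kg. This point is on its axis, half-way up. z is the cap's axis, pointing away from the jar; x runs along the wing. At the start the cap is locked on the jar, its axis along the jar's.
- cap_wing (a point): Middle of the cap's wing, 15.5 mm above cap_center, same axes. The wing is an upright bar 70 mm long (x), 20 mm thick (y), 34 mm high (17 mm either way from here along z). Beside it lies the cap's flat round top, 17 mm below this point: a fingertip can press there on both sides (27 mm between the wing and the cap's edge at the broadest).
- cap_rim (a point): Centre of the cap's open lower edge, 32.5 mm below cap_center, same axes. A spring inside holds the cap up (about 4 N at rest, 10 N where it unlocks, 14 N at the bottom); two lugs inside catch against teeth on the neck. Pressed 6 to 8 mm along its axis (it bottoms at 9 mm) the lugs pass under the teeth and it can be turned.
- jar_mouth (a point): Centre of the mouth of a white round jar, 90 mm in diameter, fixed in the cradle, leaning 35 degrees from vertical, roughly towards the robot. z is the jar's axis, pointing up out of the mouth. The neck is 52 mm wide, with locking ledges out to 64 mm. With the cap locked, cap_center is 15.5 mm from here along +z and the cap's x, y, z axes lie along this point's.
- jar_teeth (a point): Point on the jar's axis 14 mm below the mouth, level with the locking teeth, same axes as jar_mouth. Kept pressed, the cap turns anticlockwise (looking at the wing; positive about z); clockwise is blocked. Turned 40 to 140 degrees (80 to 90 is best) it is free to come off straight along z, clear of the neck after 25 mm.
- cradle: Heavy wooden cradle that holds the jar, standing on the table and fixed to it: footboard 220 x 140 mm, up to about 100 mm tall. Its origin is on the table 20 mm nearer the robot side than the centre of the footboard, z up; the jar leans towards its -x.
- tray_in (a point): Shallow square dark wooden tray, 170 x 170 mm outside, rim 20 mm above the table, walls 6 mm, fixed to the table. This point is the centre of its flat inner floor (158 x 158 mm), 6 mm above the table; z up, x and y along its sides. The cap standing on the floor has cap_center 32.5 mm above this point.
- mug_a: Brown clay mug, bystander, 84 mm wide, 92 mm tall, with a handle on its +y side reaching about 35 mm out; origin at the centre of its underside.
- mug_b: Second brown clay mug, bystander, the same as mug_a.
- rib: Flat pale wooden potter's rib (shaping tool), bystander, 110 x 55 x 10 mm, lying on the table; origin at the centre of its underside.
Things that resemble listed ones, but are neither listed nor needed, are in the scene too. Of the things that look like the part that bears cap_center, the largest one is meant.

How it is judged:
On the way, in this order (a step that is already met when the one before it is completed fails the run):
1. the cap has been turned anticlockwise past its locking teeth (more than 34 degrees from the locked position), still sitting on the neck (angle between the x axis of cap_center and the x axis of jar_mouth, either way round above 0.6 rad and z of cap_center in the frame of jar_mouth below 0.02 m and distance between cap_center and jar_mouth below 0.026 m), for 0.1 s.
2. the cap has been lifted off, clear of the jar's neck (at least 45 mm from where it sat) (distance between cap_center and jar_mouth above 0.06 m), for 0.1 s.
3. the cap stands flat on the tray's floor, open side down, while the fingers still hold it (x of cap_center in the frame of tray_in between -0.05 and 0.05 m and y of cap_center in the frame of tray_in between -0.05 and 0.05 m and z of cap_center in the frame of tray_in between 0.027 and 0.04 m and angle between cap_center's own z axis and vertical below 0.14 rad and contact force between the fingers and cap above 0.5 N), for 0.1 s.
At the end, for the whole second after the job is handed in: the cap stands at rest on the tray's floor, open side down: its centre less than 50 mm from the tray's centre along each side, 27 to 40 mm above the floor, its axis within 8 degrees of vertical; the fingers have let go (x of cap_center in the frame of tray_in between -0.05 and 0.05 m and y of cap_center in the frame of tray_in between -0.05 and 0.05 m and z of cap_center in the frame of tray_in between 0.027 and 0.04 m and angle between cap_center's own z axis and vertical below 0.14 rad and linear speed of cap below 0.02 m/s and contact force between the fingers and cap below 0.1 N); the robot touches nothing.
It fails at once if the cap is forced over its locking teeth (turned 12 to 26 degrees) without being pressed down at least 3 mm (angle between the x axis of cap_center and the x axis of jar_mouth, either way round between 0.2 and 0.45 rad and z of cap_center in the frame of jar_mouth above 0.0125 m and distance between cap_center and jar_mouth below 0.026 m).
It fails at once if a mug or the rib is moved by more than 30 mm (distance of any of mug_a, mug_b, rib from where it was at the start of the episode above 0.03 m).
It fails at once if a mug is tipped by more than 20 degrees (angle between any of mug_a, mug_b's own z axis and vertical above 0.35 rad).
It also fails if it takes over 51 s, if anything falls off the work surface, if the arm or the gripper's body presses on something with over 40 N, if the wrist force passes 120 N, or if a joint passes its speed limit or range.

## Working session

There is one attempt and no reset: what is moved stays moved. The work goes in short steps, Python scripts to look and compute and a shell command to move; the robot and the scene stay as the last step left them, time stands still between calls to the robot, and variables do not carry over. Pictures are saved under pics/ and viewed, and the job is handed in when it is done.

```bash
mkdir -p pics; ls; cat > h.py <<'E'
import numpy as np, cv2
from scipy.spatial.transform import Rotation as R
from cell import bot
def pose():
    o=bot.get_obs(); T=np.eye(4); T[:3,:3]=R.from_rotvec(o['tcp_rot']).as_matrix(); T[:3,3]=o['tool_pos']; return T
def cam(name,T=None):
    c=bot.calibration(name); K=np.array(c['intrinsics'])
    if name=='wrist': W=(pose() if T is None else T)@np.array(c['tool_from_camera'])
    else: W=np.linalg.inv(np.array(c['camera_from_world']))
    return K,W
def shot(name,tag):
    K,W=cam(name); im,d=bot.get_image(name)
    cv2.imwrite(f'pics/{tag}.png',im[:,:,::-1]); np.savez(f'{tag}.npz',im=im,d=d,K=K,W=W); return im,d,K,W
def load(tag):
    z=np.load(f'{tag}.npz'); return z['im'],z['d'],z['K'],z['W']
def pts(d,K,W):
    v,u=np.mgrid[0:d.shape[0],0:d.shape[1]]
    P=np.stack([(u-K[0,2])/K[0,0]*d,(v-K[1,2])/K[1,1]*d,d],-1)
    return P@W[:3,:3].T+W[:3,3]
E
python3 - <<'E'
from h import *
o=bot.get_obs(); print(o)
print(pose())
for n in ['side','top','wrist']: shot(n,n+'0'); 
K,W=cam('top');print(K,W); print(cam('side')); print(bot.calibration('wrist'))
E
```

```text
pics
{'time_s': 0.0, 'q': array([ 1.03339741e+00,  1.24518698e-01,  1.65163977e+00, -1.90336475e-05,
        1.36752025e+00, -8.25772359e-02]), 'joint_vel': array([-8.85175052e-05, -2.33145344e-04, -1.22996792e-03, -2.28638919e-03,
        4.61277866e-04,  1.21118138e-03]), 'joint_torque': array([-1.56819668e-03, -4.17610502e+01, -3.59928632e+01,  7.72729330e-02,
        4.90239495e-02, -1.72201180e-04]), 'tool_pos': array([0.2852372 , 0.58336333, 0.2133985 ]), 'tcp_rot': array([-1.54321203,  0.35724223, -0.35626338]), 'ft_force': array([0.34923626, 0.06580848, 0.17630555]), 'ft_torque': array([-0.00376748, -0.01475652, -0.00311661]), 'gripper_width': 0.9962194833479852}
[[ 8.98340996e-01 -1.05184813e-03  4.39297562e-01  2.85237202e-01]
 [-4.39298794e-01 -1.80156030e-03  8.98339203e-01  5.83363329e-01]
 [-1.53495366e-04 -9.99997824e-01 -2.08049109e-03  2.13398499e-01]
 [ 0.00000000e+00  0.00000000e+00  0.00000000e+00  1.00000000e+00]]
[[472.77572778   0.         322.31407137]
 [  0.         472.77572778 193.90276333]
 [  0.           0.           1.        ]] [[ 0.01192778 -0.9990416
[... 414 characters left out ...]
262,  0.74556685, -0.66346317,  0.63422333],
       [ 0.01725552, -0.66386551, -0.74765288,  0.90696525],
       [ 0.        ,  0.        ,  0.        ,  1.        ]]))
{'intrinsics': array([[293.57529899,   0.        , 320.25812635],
       [  0.        , 293.57529899, 202.61588205],
       [  0.        ,   0.        ,   1.        ]]), 'tool_from_camera': array([[-4.96145297e-04,  9.55249138e-01,  2.95802025e-01,
        -8.42197253e-02],
       [ 1.15121756e-04, -2.95802004e-01,  9.55249266e-01,
        -1.70622797e-01],
       [ 9.99999870e-01,  5.07995679e-04,  3.67908155e-05,
        -7.13015085e-05],
       [ 0.00000000e+00,  0.00000000e+00,  0.00000000e+00,
         1.00000000e+00]])}
```

View pics/top0.png

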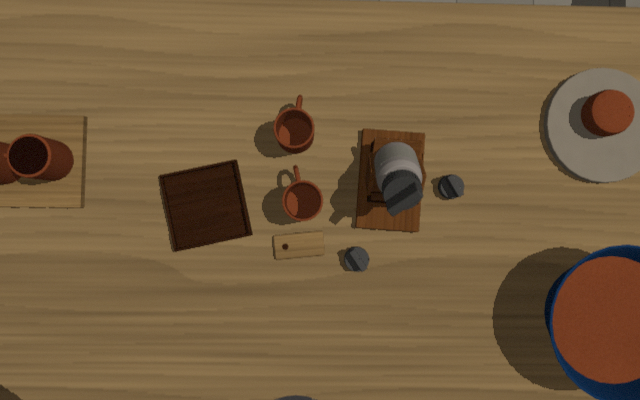

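View pics/side0.png

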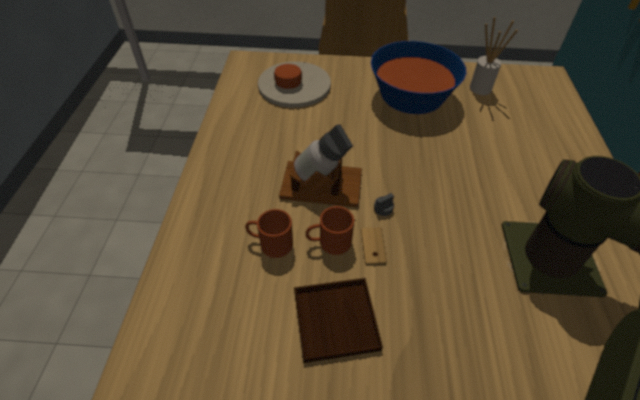

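View pics/wrist0.png

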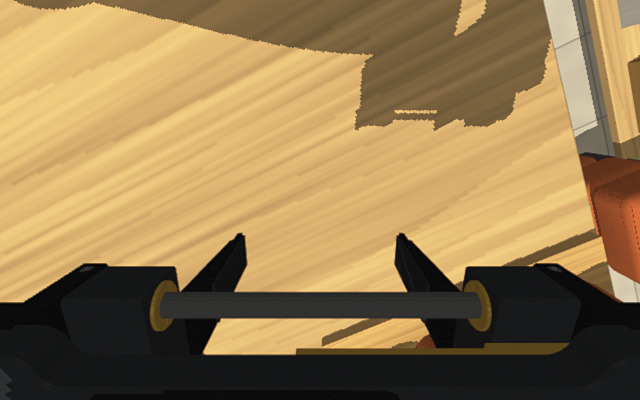

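The top view shows three grey winged caps: on the jar at (400,192), and two loose ones at (451,187) and (357,259). The two loose ones are visibly smaller and lie on the table. The tray is at (205,205), the mugs at (295,130) and (302,200), and the rib at (298,245). I'll confirm the cap in an enlarged crop and measure.

```bash
python3 - <<'E'
from h import *
im,d,K,W=load('top0')
a=cv2.resize(im[110:280,340:480],None,fx=4,fy=4,interpolation=cv2.INTER_CUBIC)[:600]
a=cv2.convertScaleAbs(a,alpha=1.8)
im2,d2,K2,W2=load('side0')
b=cv2.resize(im2[110:220,265:405],None,fx=5,fy=5,interpolation=cv2.INTER_CUBIC); b=cv2.convertScaleAbs(b,alpha=1.8)
cv2.imwrite('pics/cropA.png',a[:,:,::-1]);cv2.imwrite('pics/cropB.png',b[:,:,::-1])
P=pts(d,K,W)
for n,(u,v) in dict(cap=(405,185),tray=(205,205),muga=(295,130),mugb=(302,200),rib=(305,245),s1=(446,190),s2=(352,262)).items(): print(n,P[v,u])
hsv=cv2.cvtColor(im,cv2.COLOR_RGB2HSV)
for u in range(380,425,4): print(u,[ (tuple(im[v,u]),round(float(P[v,u,2]),3)) for v in range(165,220,8)])
E
```

```text
cap [ 0.56601216 -0.20178081  0.17953569]
tray [0.52694657 0.20485184 0.00656851]
muga [0.69602833 0.00962657 0.00747145]
mugb [ 0.54060986 -0.00806011  0.00795292]
rib [ 0.44169679 -0.01601833  0.00844338]
s1 [ 0.56622194 -0.32433567  0.02203757]
s2 [ 0.40702046 -0.11851837  0.02397511]
380 [((np.uint8(64), np.uint8(60), np.uint8(56)), 0.125), ((np.uint8(73), np.uint8(68), np.uint8(65)), 0.133), ((np.uint8(65), np.uint8(61), np.uint8(56)), 0.132), ((np.uint8(58), np.uint8(52), np.uint8(47)), 0.111), ((np.uint8(43), np.uint8(26), np.uint8(14)), 0.092), ((np.uint8(50), np.uint8(27), np.uint8(13)), 0.019), ((np.uint8(98), np.uint8(61), np.uint8(30)), 0.022)]
384 [((np.uint8(77), np.uint8(71), np.uint8(66)), 0.138), ((np.uint8(100), np.uint8(94), np.uint8(87)), 0.143), ((np.uint8(26), np.uint8(24), np.uint8(26)), 0.157), ((np.uint8(35), np.uint8(33), np.uint8(33)), 0.168), ((np.uint8(57), np.uint8(56), np.uint8(53)), 0.161), ((np.uint8(52), np.uint8(29), np.uint8(15)), 0.019), ((np.uint8(96), np.uint8(59), np.uint8(32)), 0.02)]
388 [((np.uint8(102), np.uint8(96), np.uint8(88)), 0.145), 
[... 3023 characters left out ...]
.uint8(132), np.uint8(124), np.uint8(116)), 0.14), ((np.uint8(87), np.uint8(82), np.uint8(77)), 0.169), ((np.uint8(57), np.uint8(55), np.uint8(54)), 0.197), ((np.uint8(55), np.uint8(53), np.uint8(49)), 0.204), ((np.uint8(105), np.uint8(76), np.uint8(44)), 0.018), ((np.uint8(117), np.uint8(93), np.uint8(61)), -0.0)]
424 [((np.uint8(124), np.uint8(101), np.uint8(67)), 0.006), ((np.uint8(79), np.uint8(48), np.uint8(22)), 0.106), ((np.uint8(90), np.uint8(60), np.uint8(31)), 0.102), ((np.uint8(123), np.uint8(101), np.uint8(66)), 0.0), ((np.uint8(126), np.uint8(104), np.uint8(68)), 0.004), ((np.uint8(122), np.uint8(100), np.uint8(67)), 0.006), ((np.uint8(132), np.uint8(109), np.uint8(73)), 0.003)]
```

View pics/cropA.png

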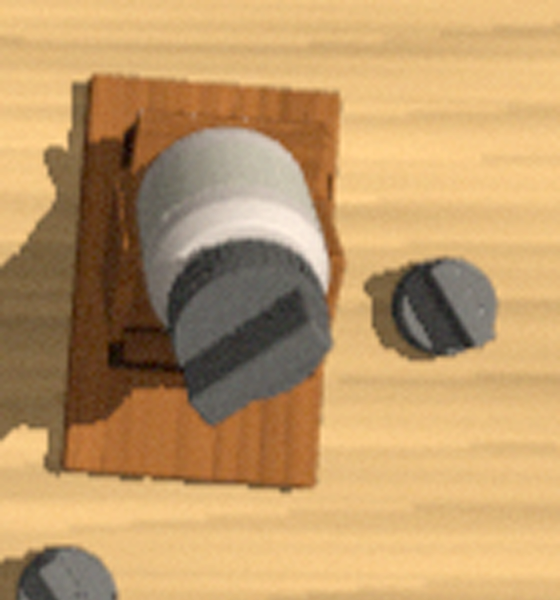

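View pics/cropB.png

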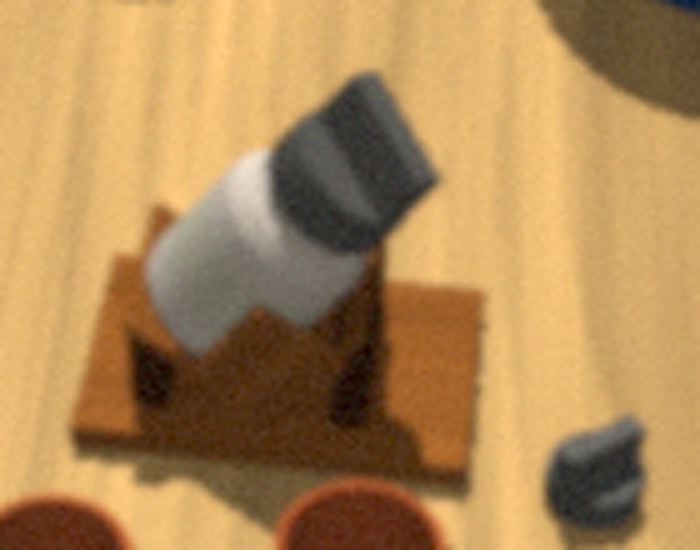

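The crops confirm that the cap on the leaning jar is the largest, so it's the one meant. Next are the cradle heading and the cap axis.

```bash
cat >> h.py <<'E'
def ray(u,v,K,W,n=np.array([0,0,1.]),dd=0.0):
    r=W[:3,:3]@np.array([(u-K[0,2])/K[0,0],(v-K[1,2])/K[1,1],1.]); o=W[:3,3]
    return o+r*(dd-n@o)/(n@r)
E
python3 - <<'E'
from h import *
im,d,K,W=load('top0')
g=lambda x,y:(340+x/4-.375,110+y/4-.375)
C=[ray(*g(*p),K,W,dd=.02) for p in [(93,75),(340,92),(315,487),(65,467)]]
for c in C: print(c.round(4))
print('size',[np.linalg.norm(C[i]-C[(i+1)%4]).round(4) for i in range(4)])
ex=((C[0]-C[3])+(C[1]-C[2])); print('az x',np.degrees(np.arctan2(ex[1],ex[0])))
ey=((C[0]-C[1])+(C[3]-C[2])); print('az y',np.degrees(np.arctan2(ey[1],ey[0])))
print('centre',np.mean(C,0))
# cap cloud
A=[]
for t in ['top0','side0']:
    im,d,K,W=load(t); P=pts(d,K,W).astype(float)
    hs=cv2.cvtColor(im,cv2.COLOR_RGB2HSV)
    m=(P[...,2]>.145)&(P[...,2]<.23)&(P[...,0]>.45)&(P[...,0]<.62)&(P[...,1]>-.27)&(P[...,1]<-.11)&(hs[...,1]<45)&(hs[...,2]<75)&(d>0)
    m=cv2.erode(m.astype(np.uint8),np.ones((2,2)))>0
    print(t,m.sum(),P[m].mean(0)); A.append(P[m])
np.savez('cap.npz',a=A[0],b=A[1])
# tray
im,d,K,W=load('top0')
q=[(160,177),(236,160.5),(251.5,234),(175,250)]
T=[ray(*p,K,W,dd=.02) for p in q]
print('tray',np.mean(T,0),[np.linalg.norm(T[i]-T[(i+1)%4]).round(4) for i in range(4)])
e=T[0]-T[1]; print('tray az',np.degrees(np.arctan2(e[1],e[0])))
# corners, floor
P=pts(d,K,W); print('floor',P[195:215,195:215].reshape(-1,3).mean(0), 'table', P[300:320,100:200,2].mean())
# az from plane fits in cap: SVD on local normals
from numpy.linalg import svd
E
```

```text
[ 0.6999 -0.1402  0.02  ]
[ 0.6928 -0.2772  0.02  ]
[ 0.4747 -0.264   0.02  ]
[ 0.4841 -0.1266  0.02  ]
size [np.float64(0.1372), np.float64(0.2184), np.float64(0.1377), np.float64(0.2162)]
az x -3.5219318449052093
az y 86.54781875339971
centre [ 0.58788241 -0.20200564  0.02      ]
top0 1182 [ 0.55459977 -0.19471558  0.18422992]
side0 541 [ 0.55718489 -0.18458546  0.17663429]
tray [0.52621447 0.2003496  0.02      ] [np.float64(0.1679), np.float64(0.1637), np.float64(0.1678), np.float64(0.1615)]
tray az 103.22029473341722
floor [0.5278751  0.20410315 0.01498949] table 0.006579525552478754
```

```bash
python3 - <<'E'
from h import *
z=np.load('cap.npz')
az=np.radians(176.5); t=np.radians(35)
a=np.array([np.sin(t)*np.cos(az),np.sin(t)*np.sin(az),np.cos(t)])
e1=np.cross([0,0,1.],a);e1/=np.linalg.norm(e1); e2=np.cross(a,e1)
print('e1',e1)
for k in 'ab':
    P=z[k]; s=P@a; h,b=np.histogram(s,np.arange(s.min(),s.max(),.003)); print(k,list(zip(b.round(3),h)))
P=z['a'];s=P@a
top=P[s>s.max()-.012]
# refine plane of wing top
for cut in [.008,.006]:
    c=top.mean(0);n=np.linalg.svd(top-c)[2][2]; n*=np.sign(n[2]); r=(top-c)@n; top=top[abs(r)<cut]
print('wing top centre',c,'n',n,'tilt',np.degrees(np.arccos(n[2])),'az',np.degrees(np.arctan2(n[1],n[0])),len(top),r.std())
q=np.c_[top@e1,top@e2].astype(np.float32); rr=cv2.minAreaRect(q*1000);print(rr)
cv=np.cov((q-q.mean(0)).T); w,v=np.linalg.eigh(cv);print('wing dir angle in e1,e2',np.degrees(np.arctan2(v[1,1],v[0,1])))
# flat
hw=np.histogram(s,200)
fl=P[(s<s.max()-.02)]
c=fl.mean(0);
for i in range(4):
    c=fl.mean(0);n=np.linalg.svd(fl-c)[2][2]; n*=np.sign(n[2]); r=(fl-c)@n; fl=fl[abs(r)<max(.004,2*r.std())] if i<3 else fl
print('flat',c,n,np.degrees(np.arccos(n[2])),np.degrees(np.arctan2(n[1],n[0])),len(fl),r.std())
print('s top',np.median(top@a),'s flat',np.median(fl@a))
E
```

```text
e1 [-0.06104854 -0.9981348   0.        ]
a [(np.float64(-0.21), np.int64(5)), (np.float64(-0.207), np.int64(21)), (np.float64(-0.204), np.int64(28)), (np.float64(-0.201), np.int64(22)), (np.float64(-0.198), np.int64(20)), (np.float64(-0.195), np.int64(33)), (np.float64(-0.192), np.int64(34)), (np.float64(-0.189), np.int64(93)), (np.float64(-0.186), np.int64(300)), (np.float64(-0.183), np.int64(56)), (np.float64(-0.18), np.int64(26)), (np.float64(-0.177), np.int64(31)), (np.float64(-0.174), np.int64(18)), (np.float64(-0.171), np.int64(33)), (np.float64(-0.168), np.int64(27)), (np.float64(-0.165), np.int64(21)), (np.float64(-0.162), np.int64(27)), (np.float64(-0.159), np.int64(28)), (np.float64(-0.156), np.int64(49)), (np.float64(-0.153), np.int64(239))]
b [(np.float64(-0.215), np.int64(12)), (np.float64(-0.212), np.int64(10)), (np.float64(-0.209), np.int64(17)), (np.float64(-0.206), np.int64(20)), (np.float64(-0.203), np.int64(18)), (np.float64(-0.2), np.int64(12)), (np.float64(-0.197), np.int64(16)), (np.float64(-0.194), np.int64(24)), (np.float64(-0.191), np.int64(43)), (np.float64(
[... 225 characters left out ...]
np.int64(16)), (np.float64(-0.167), np.int64(20)), (np.float64(-0.164), np.int64(21)), (np.float64(-0.161), np.int64(23)), (np.float64(-0.158), np.int64(25)), (np.float64(-0.155), np.int64(43))]
wing top centre [ 0.53476696 -0.19831943  0.19675864] n [-0.42603151  0.17276778  0.88805881] tilt 27.36967784696382 az 157.9260590069447 389 0.0021268102479326924
((166.09796142578125, 558.1135864257812), (67.8607177734375, 21.73801040649414), 43.79377365112305)
wing dir angle in e1,e2 -135.14345876453325
flat [ 0.56610064 -0.18953422  0.17760057] [-0.21763342  0.22207785  0.95042997] 18.115810094328666 134.42089640107767 599 0.004078472166251091
s top -0.1514184174711662 s flat -0.18488811783359274
```

```bash
python3 - <<'E'
from h import *
z=np.load('cap.npz')
az=np.radians(176.5); t=np.radians(35)
a0=np.array([np.sin(t)*np.cos(az),np.sin(t)*np.sin(az),np.cos(t)])
P=z['a']
for s0,nm in [(-.1515,'top'),(-.1855,'flat')]:
    n=a0;dd=s0
    for i in range(12):
        q=P[abs(P@n-dd)<(.004)]
        c=q.mean(0);n=np.linalg.svd(q-c)[2][2];n*=np.sign(n[2]);dd=n@c
    print(nm,len(q),c,n,'tilt',np.degrees(np.arccos(n[2])),'az',np.degrees(np.arctan2(n[1],n[0])))
E
python3 -m inch '[23.1,-6.3,-12,0, 23.1,-6.3,-12,0, 23.1,-6.3,-12,0, 23.1,-6.3,-12,0, 23.1,-6.3,-12,0, 23.1,-6.3,-12,0, 23.1,-6.3,-12,0, 23.1,-6.3,-12,0, 23.1,-6.3,-12,0, 23.1,-6.3,-12,0, 23.1,-6.3,-12,0, 23.1,-6.3,-12,0, 23.1,-6.3,-12,0, 23.1,-6.3,-12,0, 23.1,-6.3,-12,0, 23.1,-6.3,-12,0, 23.1,-6.3,-12,0, 23.1,-6.3,-12,0, 23.1,-6.3,-12,0, 23.1,-6.3,-12,0]'
```

```text
top 356 [ 0.53395164 -0.19870189  0.19694695] [-0.5147048   0.08983642  0.85264787] tilt 31.499155258407225 az 170.09934571082985
flat 440 [ 0.56305054 -0.1906788   0.17597011] [-0.55853846  0.03225747  0.82885116] tilt 34.01909578633178 az 176.69464842750492
time_s: 1.82
tool_pos: [0.7521, -0.0494, 0.4027]
tcp_rot: [-1.544, 0.36, -0.361]
ft_force: [-0.7, 1.2, -0.8]
gripper_width: 0.996
```

```bash
python3 -m inch '[6.2,0,2.6,0, 6.2,0,2.6,0, 6.2,0,2.6,0, 6.2,0,2.6,0, 6.2,0,2.6,0, 6.2,0,2.6,0]'; python3 -c "
from h import *
print(bot.get_obs()['q'].round(3)); print(pose().round(3))"
```

```text
time_s: 2.32
tool_pos: [0.9509, -0.0621, 0.4015]
tcp_rot: [-1.544, 0.362, -0.359]
ft_force: [2.1, -0.5, 1.0]
gripper_width: 1.001
[-0.12   0.998  0.128 -0.004  2.017 -1.233]
[[ 0.896 -0.002  0.444  0.951]
 [-0.444 -0.003  0.896 -0.062]
 [-0.001 -1.    -0.004  0.402]
 [ 0.     0.     0.     1.   ]]
```

```bash
python3 -m inch '[6,0,2.5,0, 6,0,2.5,0, 6,0,2.5,0, 6,0,2.5,0]'; python3 -c "
from h import *
print(bot.get_obs()['q'].round(3)); print(pose().round(3))"
```

```text
time_s: 2.65
tool_pos: [0.9839, -0.0642, 0.3578]
tcp_rot: [-1.539, 0.339, -0.382]
ft_force: [0.2, -0.8, 0.3]
gripper_width: 1.003
[-0.119  1.104  0.026 -0.002  1.984 -1.231]
[[ 0.896  0.027  0.443  0.984]
 [-0.443 -0.005  0.896 -0.064]
 [ 0.026 -1.     0.007  0.358]
 [ 0.     0.     0.     1.   ]]
```

```bash
python3 -m inch '[9,-5.5,4,0, 9,-5.5,4,0, 9,-5.5,4,0, 9,-5.5,4,0, 9,-5.5,4,0, 9,-5.5,4,0]'; python3 -c "
from h import *
print(bot.get_obs()['q'].round(3)); print(pose().round(3))"
```

```text
time_s: 3.15
tool_pos: [0.9829, -0.0604, 0.3822]
tcp_rot: [-1.533, 0.313, -0.407]
ft_force: [0.6, 1.0, 0.7]
gripper_width: 1.0
[-0.116  1.08   0.025 -0.     1.977 -1.227]
[[ 0.895  0.059  0.443  0.983]
 [-0.443 -0.007  0.896 -0.06 ]
 [ 0.056 -0.998  0.02   0.382]
 [ 0.     0.     0.     1.   ]]
```

```bash
cat > st.py <<'E'
from h import *
T=pose();y=T[:3,1]
print('q',bot.get_obs()['q'].round(3),'p',T[:3,3].round(4),'tilt',np.degrees(np.arccos(-y[2])).round(2),'az',np.degrees(np.arctan2(y[1],y[0])).round(1),'t',bot.get_obs()['time_s'])
E
python3 -m inch '[8.2,-5.5,5.6,0, 8.2,-5.5,5.6,0]' >/dev/null; python3 st.py
python3 -m inch '[8.2,-5.5,5.6,0, 8.2,-5.5,5.6,0]'>/dev/null; python3 st.py
```

```text
q [-1.020e-01  1.069e+00  2.500e-02  1.000e-03  1.956e+00 -1.213e+00] p [ 0.9877 -0.0473  0.3938] tilt 5.24 az -5.3 t 3.3167
q [-0.089  1.055  0.025  0.002  1.938 -1.2  ] p [ 0.991  -0.0339  0.4083] tilt 7.08 az -4.4 t 3.4833
```

```bash
python3 -m inch '[8.4,-5.5,5,0]' >/dev/null; python3 st.py
python3 -m inch '[8.4,-5.5,5,0]'>/dev/null; python3 st.py
python3 -m inch '[8.4,-5.5,5,0]'>/dev/null; python3 st.py
```

```text
q [-0.084  1.047  0.025  0.003  1.92  -1.196] p [ 0.9948 -0.0296  0.4169] tilt 8.57 az -3.8 t 3.5667
q [-0.081  1.037  0.025  0.004  1.902 -1.193] p [ 0.9982 -0.0261  0.4275] tilt 10.16 az -3.4 t 3.65
q [-0.077  1.027  0.025  0.005  1.885 -1.19 ] p [ 1.0011 -0.0226  0.4387] tilt 11.75 az -3.1 t 3.7333
```

```bash
python3 -m inch '[8.8,-4.5,4,0]' >/dev/null
python3 -m inch '[8.8,-4.5,4,0]'>/dev/null; python3 st.py
python3 -m inch '[8.8,-4.5,4,0]'>/dev/null
python3 -m inch '[8.8,-4.5,4,0]'>/dev/null; python3 st.py
python3 -m inch '[8.8,-4.5,4,0]'>/dev/null;python3 st.py
```

```text
q [-0.079  1.01   0.025  0.009  1.844 -1.191] p [ 1.0091 -0.0232  0.4584] tilt 15.07 az -2.7 t 3.9
q [-0.08   0.991  0.025  0.012  1.805 -1.191] p [ 1.0153 -0.0244  0.4802] tilt 18.32 az -2.5 t 4.0667
q [-0.08   0.981  0.026  0.013  1.787 -1.191] p [ 1.0175 -0.0246  0.4921] tilt 19.92 az -2.5 t 4.15
```

```bash
python3 -m inch '[9.5,-4,2.5,0]' >/dev/null
python3 -m inch '[9.5,-4,2.5,0]'>/dev/null; python3 st.py
python3 -m inch '[9.5,-4,2.5,0]'>/dev/null
python3 -m inch '[9.5,-4,2.5,0]'>/dev/null; python3 st.py
python3 -m inch '[9.5,-4,2.5,0]'>/dev/null;python3 st.py
```

```text
q [-0.095  0.962  0.026  0.022  1.75  -1.203] p [ 1.0221 -0.037   0.5153] tilt 23.14 az -2.3 t 4.3167
q [-0.109  0.942  0.026  0.03   1.716 -1.214] p [ 1.0244 -0.05    0.54  ] tilt 26.24 az -2.5 t 4.4833
q [-0.116  0.931  0.026  0.034  1.701 -1.218] p [ 1.0247 -0.0558  0.5534] tilt 27.78 az -2.5 t 4.5667
```

```bash
python3 -m inch '[9.8,-4,1.5,0]' >/dev/null
python3 -m inch '[9.8,-4,1.5,0]'>/dev/null; python3 st.py
python3 -m inch '[9.8,-4,1.5,0]'>/dev/null
python3 -m inch '[9.8,-4,1.5,0]'>/dev/null; python3 st.py
```

```text
q [-0.138  0.907  0.026  0.047  1.672 -1.235] p [ 1.023  -0.074   0.5816] tilt 30.81 az -2.6 t 4.7333
q [-0.16   0.882  0.026  0.061  1.645 -1.25 ] p [ 1.0191 -0.092   0.6114] tilt 33.83 az -2.9 t 4.9
```

```bash
python3 -m inch '[1,-0.35,0.1,0]' >/dev/null; python3 st.py
python3 - <<'E'
from h import *
T=pose();print(T.round(4))
az=np.radians(176.5); t=np.radians(35)
a=np.array([np.sin(t)*np.cos(az),np.sin(t)*np.sin(az),np.cos(t)])
e1=np.cross([0,0,1.],a);e1/=np.linalg.norm(e1); e2=np.cross(a,e1)
w=np.cos(np.radians(44.5))*e1+np.sin(np.radians(44.5))*e2; n=np.cross(a,w)
for s in (1,-1):
  zt=s*n
  # angle about tool y from tool z to zt
  y=T[:3,1]; ang=np.degrees(np.arctan2(y@np.cross(T[:3,2],zt),T[:3,2]@zt)); print(s,'turn',ang)
c=np.array([.5340,-.1987,.1969])-a*.0
print('w',w,'n',n,'topcentre',c,'capcentre',c-a*.0325)
tgt=c+a*.06
print('hover delta tool units',(T[:3,:3].T@(tgt-T[:3,3]))/.03)
E
```

```text
q [-0.171  0.872  0.025  0.068  1.634 -1.258] p [ 1.0167 -0.1009  0.6245] tilt 35.14 az -3.1 t 4.9833
[[ 0.7298  0.5747  0.3704  1.0167]
 [-0.4331 -0.0306  0.9008 -0.1009]
 [ 0.5291 -0.8178  0.2265  0.6245]
 [ 0.      0.      0.      1.    ]]
1 turn 22.687534420292955
-1 turn -157.31246557970704
w [ 0.52953745 -0.74697119  0.40202504] n [0.62596029 0.66393367 0.40910365] topcentre [ 0.534  -0.1987  0.1969] capcentre [ 0.55260646 -0.19983802  0.17027756]
hover delta tool units [-17.87024566   0.51122566 -12.11404503]
```

```bash
python3 -m inch '[-17.9,0.2,-12.1,22.7, -17.9,0.2,-12.1,22.7, -17.9,0.2,-12.1,22.7, -17.9,0.2,-12.1,22.7, -17.9,0.2,-12.1,22.7, -17.9,0.2,-12.1,22.7, -17.9,0.2,-12.1,22.7, -17.9,0.2,-12.1,22.7, -17.9,0.2,-12.1,22.7, -17.9,0.2,-12.1,22.7, -17.9,0.2,-12.1,22.7, -17.9,0.2,-12.1,22.7, -17.9,0.2,-12.1,22.7, -17.9,0.2,-12.1,22.7, -17.9,0.2,-12.1,22.7, -17.9,0.2,-12.1,22.7, -17.9,0.2,-12.1,22.7, -17.9,0.2,-12.1,22.7, -17.9,0.2,-12.1,22.7]'; python3 st.py; python3 -c "
from h import *
shot('wrist','w1')"
```

```text
time_s: 6.57
tool_pos: [0.4905, -0.1957, 0.2496]
tcp_rot: [-1.197, 0.185, -1.069]
ft_force: [0.7, -0.2, -0.1]
gripper_width: 1.001
q [-0.667 -0.541  2.242  0.413  0.963 -1.536] p [ 0.4905 -0.1957  0.2496] tilt 34.96 az -3.1 t 6.5667
```

View pics/w1.png

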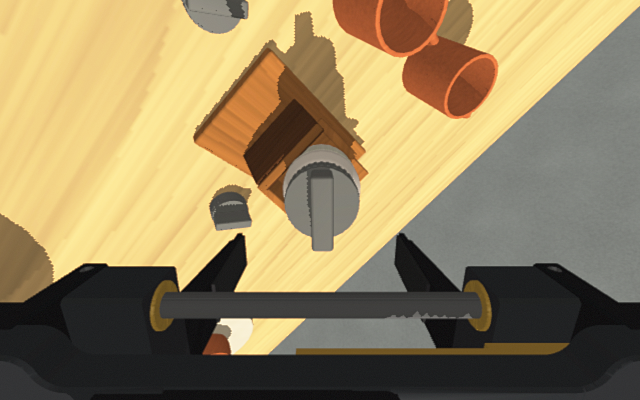

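The wrist view shows the cap centred between the fingers, with the wing running almost straight up the image from (322,168) to (321,250). Now a precise measurement.

```bash
python3 - <<'E'
from h import *
im,d,K,W=load('w1'); T=pose()
P=pts(d,K,W).astype(float); Q=(P-T[:3,3])@T[:3,:3]  # tool coords
u0,u1,v0,v1=270,375,130,262
sub=Q[v0:v1,u0:u1]
m=(sub[...,0]>-.06)&(sub[...,0]<.06)&(abs(sub[...,2])<.06)&(sub[...,1]<.12)
ys=sub[...,1][m]; h,b=np.histogram(ys,np.arange(ys.min(),ys.max(),.003)); print(list(zip((b*1000).round(0),h)))
pk=b[np.argmax(h)]
def fit(y0):
    pl=None
    q=sub[m]; q=q[abs(q[:,1]-y0)<.004]
    n=np.array([0,1.,0]);dd=y0
    for i in range(10):
        q=sub[m]; q=q[abs(q@n-dd)<.003]; c=q.mean(0);n=np.linalg.svd(q-c)[2][2];n*=np.sign(n[1]);dd=n@c
    return q,c,n
for y0 in [ .055,.09]:
    q,c,n=fit(y0); r=cv2.minAreaRect((q[:,[0,2]]*1000).astype(np.float32))
    print(len(q),c.round(4),n.round(3),'med y',np.median(q[:,1]).round(4)); print(r, 'x',np.percentile(q[:,0],[1,99]).round(4),'z',np.percentile(q[:,2],[1,99]).round(4))
a=cv2.resize(im[130:262,270:375],None,fx=5,fy=4.5,interpolation=cv2.INTER_CUBIC);cv2.imwrite('pics/w1c.png',a[:,:,::-1])
E
```

```text
[(np.float64(68.0), np.int64(1298)), (np.float64(71.0), np.int64(431)), (np.float64(74.0), np.int64(10)), (np.float64(77.0), np.int64(19)), (np.float64(80.0), np.int64(17)), (np.float64(83.0), np.int64(8)), (np.float64(86.0), np.int64(16)), (np.float64(89.0), np.int64(17)), (np.float64(92.0), np.int64(6)), (np.float64(95.0), np.int64(19)), (np.float64(98.0), np.int64(11)), (np.float64(101.0), np.int64(965)), (np.float64(104.0), np.int64(1709)), (np.float64(107.0), np.int64(32)), (np.float64(110.0), np.int64(90)), (np.float64(113.0), np.int64(36)), (np.float64(116.0), np.int64(31))]
0 [nan nan nan] [0. 0. 0.] med y nan<stdin>:14: RuntimeWarning: Mean of empty slice.
  ret = um.true_divide(
  return _methods._mean(a, axis=axis, dtype=dtype,
  ret = ret.dtype.type(ret / rcount)
Traceback (most recent call last):
IndexError: index -1 is out of bounds for axis 0 with size 0
```

```bash
cat > meas.py <<'E'
import sys
from h import *
def meas(tag,T,ya,yb,box=(270,375,130,262)):
    im,d,K,W=load(tag)
    P=pts(d,K,W).astype(float); Q=(P-T[:3,3])@T[:3,:3]
    u0,u1,v0,v1=box; sub=Q[v0:v1,u0:u1]
    m=(abs(sub[...,0])<.06)&(abs(sub[...,2])<.06)&(sub[...,1]<.13)
    for y0 in (ya,yb):
        n=np.array([0,1.,0]);dd=y0
        for i in range(10):
            q=sub[m]; q=q[abs(q@n-dd)<.003]; c=q.mean(0);n=np.linalg.svd(q-c)[2][2];n*=np.sign(n[1]);dd=n@c
        r=cv2.minAreaRect((q[:,[0,2]]*1000).astype(np.float32))
        print(len(q),c.round(4),'n',n.round(3),'med y',np.median(q[:,1]).round(4),'rect',r,'x',np.percentile(q[:,0],[1,99]).round(4),'z',np.percentile(q[:,2],[1,99]).round(4))
E
python3 - <<'E'
from meas import *
meas('w1',pose(),.070,.104)
im=load('w1')[0]
a=cv2.resize(im[130:262,270:375],None,fx=4.5,fy=4.5,interpolation=cv2.INTER_CUBIC);cv2.imwrite('pics/w1c.png',a[:,:,::-1])
E
```

```text
1718 [-0.0033  0.0701 -0.0006] n [ 0.002  1.    -0.01 ] med y 0.0699 rect ((-1.374755859375, -0.7687416076660156), (69.55194091796875, 19.597251892089844), 0.7730147838592529) x [-0.0353  0.032 ] z [-0.0103  0.0091]
2676 [-0.0032  0.1038 -0.0007] n [ 0.001  1.    -0.004] med y 0.1038 rect ((-2.4956588745117188, -0.461151123046875), (72.92695617675781, 71.49398803710938), 89.8829116821289) x [-0.0364  0.0299] z [-0.0355  0.0344]
```

View pics/w1c.png

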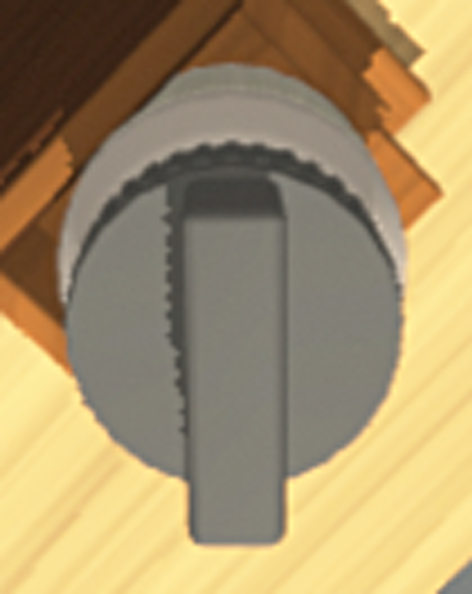

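```bash
python3 -m inch '[-0.06,1.3,-0.02,0.8, -0.06,2.4,-0.02,0.8, -0.06,3.1,-0.02,0.8, -0.06,3.33,-0.02,0.8, -0.06,3.33,-0.02,0.8]'; python3 st.py; python3 -m inch '[0,0,0,0, 0,0,0,0, 0,0,0,0, 0,0,0,0]' 5; python3 -m inch '[0,0,0,0, 0,0,0,0]'; python3 st.py; python3 -c "
from h import *
shot('wrist','w2')"
```

```text
time_s: 7.03
tool_pos: [0.5497, -0.1978, 0.1692]
tcp_rot: [-1.189, 0.193, -1.077]
ft_force: [-0.2, -0.0, -0.7]
gripper_width: 1.001
q [-0.585 -0.317  2.228  0.449  0.738 -1.545] p [ 0.5497 -0.1978  0.1692] tilt 35.07 az -3.0 t 7.0333
time_s: 7.37
tool_pos: [0.5501, -0.1984, 0.1712]
tcp_rot: [-1.189, 0.191, -1.079]
ft_force: [-0.2, -0.7, 0.2]
gripper_width: 0.773
time_s: 7.53
tool_pos: [0.5503, -0.1987, 0.1723]
tcp_rot: [-1.19, 0.189, -1.081]
ft_force: [-0.0, -0.5, -0.1]
gripper_width: 0.636
q [-0.586 -0.32   2.227  0.448  0.738 -1.545] p [ 0.5503 -0.1987  0.1723] tilt 35.32 az -3.3 t 7.5333
```

View pics/w2.png

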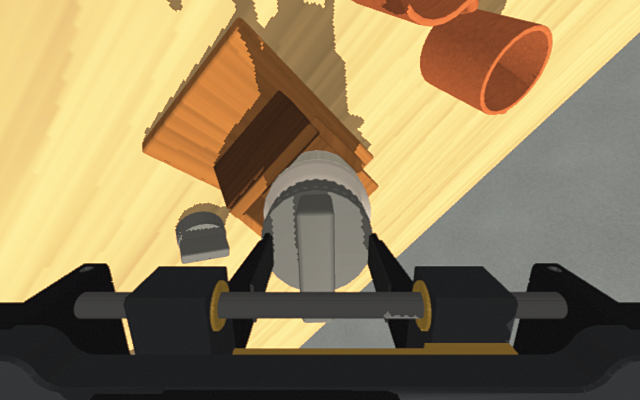

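```bash
python3 -m inch '[0,0.15,0,0, 0,0.15,0,0, 0,0.15,0,0, 0,0.15,0,0, 0,0.15,0,0, 0,0.15,0,0, 0,0.15,0,0, 0,0.15,0,0, 0,0.15,0,0]'; python3 st.py
```

```text
time_s: 8.33
tool_pos: [0.5522, -0.1993, 0.1677]
tcp_rot: [-1.192, 0.19, -1.079]
ft_force: [-3.8, -2.6, 0.5]
gripper_width: 0.208
q [-0.584 -0.309  2.226  0.449  0.728 -1.548] p [ 0.5522 -0.1993  0.1677] tilt 35.2 az -3.4 t 8.3333
```

```bash
python3 -m inch '[0,0.1,0,0, 0,0.2,0,0, 0,0.26,0,0, 0,0.26,0,0]'; python3 - <<'E'
from h import *
T=pose();o=bot.get_obs();y=T[:3,1];print('adv',(T[:3,3]-np.array([.5522,-.1993,.1677]))@T[:3,:3]*1000,'Ftool',o['ft_force']@T[:3,:3])
E
python3 -c "
from h import *
shot('side','s3')
im=load('s3')[0]; cv2.imwrite('pics/s3c.png',cv2.resize(im[100:220,260:420],None,fx=4.5,fy=4.5,interpolation=cv2.INTER_CUBIC)[:,:,::-1])"
```

```text
time_s: 8.67
tool_pos: [0.5557, -0.1998, 0.1621]
tcp_rot: [-1.195, 0.19, -1.076]
ft_force: [-18.3, 2.0, 11.5]
gripper_width: 0.212
adv [-0.03069489  6.58275194 -0.40107052] Ftool [ -6.53659633 -19.99615534  -5.42877677]
```

View pics/s3c.png

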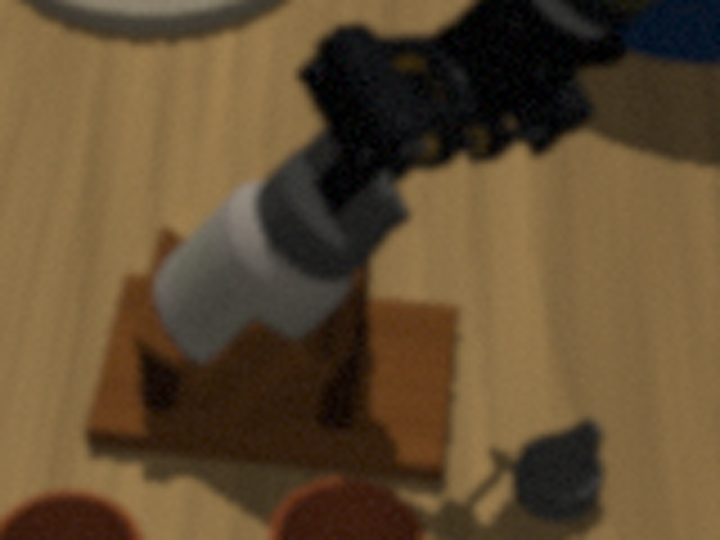

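```bash
python3 - <<'E'
from h import *
im1,d1,K,W1=load('w1')
T0=W1@np.linalg.inv(np.array(bot.calibration('wrist')['tool_from_camera']))
a=-T0[:3,1]
im,d,K,W=shot('wrist','w3')
for t in ['w1','w3']:
    im,d,K,W=load(t); P=pts(d,K,W).astype(float)
    Q=(P-T0[:3,3])@T0[:3,:3]
    m=(np.hypot(Q[...,0]+.002,Q[...,2]+.0005)<.035)&(Q[...,1]<.13)
    y=Q[...,1][m]; f=y[(y>.095)&(y<.122)&(abs(Q[...,2][m]+.0005)>.012)]; 
    h,b=np.histogram(f,np.arange(.095,.122,.001)); print(t,h, np.median(f))
o=bot.get_obs();T=pose();print('F',o['ft_force']@T[:3,:3],o['time_s'])
E
```

```text
w1 [   0    0    0    0    0   19  420 1123  450   34    7    6    2   10
   23    5    4    8    3    5    5    5    6    1    3    3] 0.10256855951333907
w3 [  14    8    7    5    4    4    4    6    2    4    3    3  135 1280
 1342  204   13   14   15   17   36   28   23   16   14   16] 0.109069554545278
F [ -5.90929384 -20.50204208  -6.68088836] 8.7667
```

View pics/w3.png

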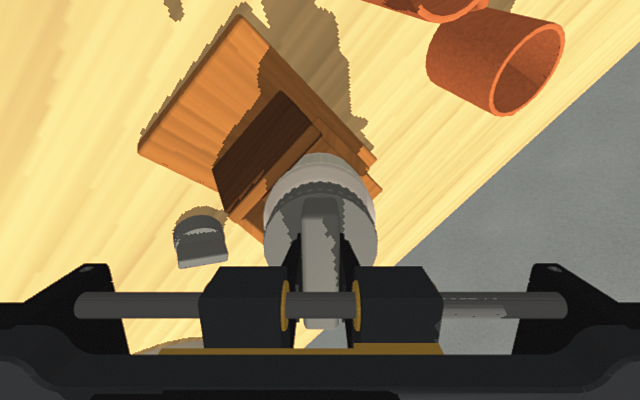

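```bash
python3 -m inch '[0,0.085,0,0, 0,0.085,0,0, 0,0.085,0,-5, 0,0.085,0,-10, 0,0.085,0,-15, 0,0.085,0,-20, 0,0.085,0,-26, 0,0.085,0,-32, 0,0.085,0,-38, 0,0.085,0,-44, 0,0.085,0,-50, 0,0.085,0,-56, 0,0.085,0,-62, 0,0.085,0,-68, 0,0.085,0,-72, 0,0.085,0,-72]'; python3 st.py; python3 - <<'E'
from h import *
T=pose();o=bot.get_obs();print('F',o['ft_force']@T[:3,:3],'M',o['ft_torque'])
shot('wrist','w4')
E
```

```text
time_s: 10.1
tool_pos: [0.5569, -0.1995, 0.1628]
tcp_rot: [-1.651, -0.782, -0.171]
ft_force: [-22.0, 5.2, 18.2]
gripper_width: 0.209
q [-0.578 -0.29   2.219  0.451  0.718 -2.812] p [ 0.5569 -0.1995  0.1628] tilt 35.06 az -3.2 t 10.1
F [ -5.23510341 -27.62827095   6.97749867] M [0.72335942 1.87574738 0.41524488]
```

View pics/w4.png

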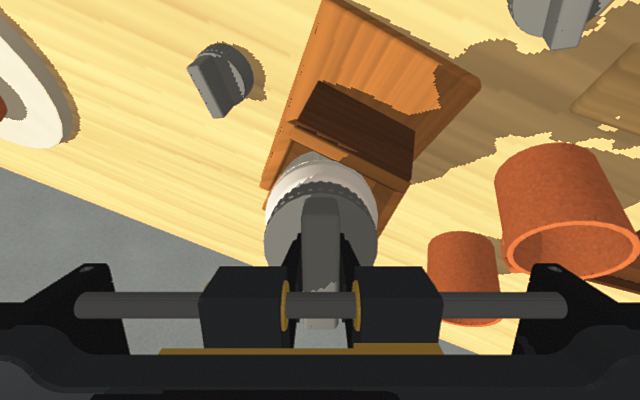

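The cap has turned with the wing still held between the fingers. Next I lift it along the axis.

```bash
python3 -m inch '[0,-0.3,0,0, 0,-0.7,0,0, 0,-1.2,0,0, 0,-1.8,0,0, 0,-2.4,0,0, 0,-2.9,0,0, 0,-2.9,0,0, 0,-2.9,0,0]'; python3 st.py; python3 - <<'E'
from h import *
T=pose();o=bot.get_obs();print('F',o['ft_force']@T[:3,:3])
shot('wrist','w5');shot('side','s5')
im=load('s5')[0]; cv2.imwrite('pics/s5c.png',cv2.convertScaleAbs(cv2.resize(im[60:230,260:460],None,fx=3.5,fy=3.5,interpolation=cv2.INTER_CUBIC),alpha=1.6)[:,:,::-1])
E
```

```text
time_s: 10.82
tool_pos: [0.5072, -0.1968, 0.2347]
tcp_rot: [-1.652, -0.782, -0.173]
ft_force: [0.7, 0.1, -0.5]
gripper_width: 0.206
q [-0.643 -0.489  2.235  0.416  0.908 -2.783] p [ 0.5072 -0.1968  0.2347] tilt 35.15 az -3.3 t 10.8167
F [0.27634686 0.77591389 0.01630679]
```

View pics/w5.png

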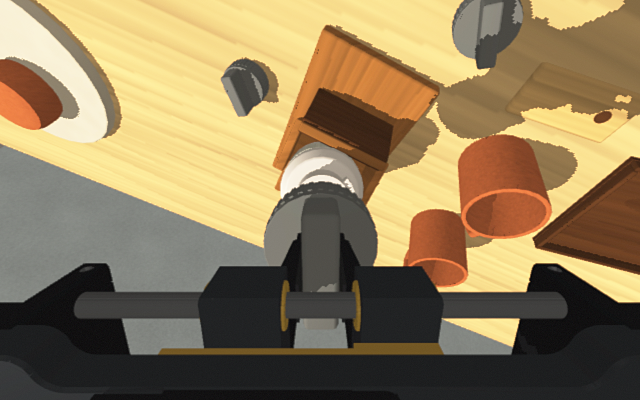

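View pics/s5c.png

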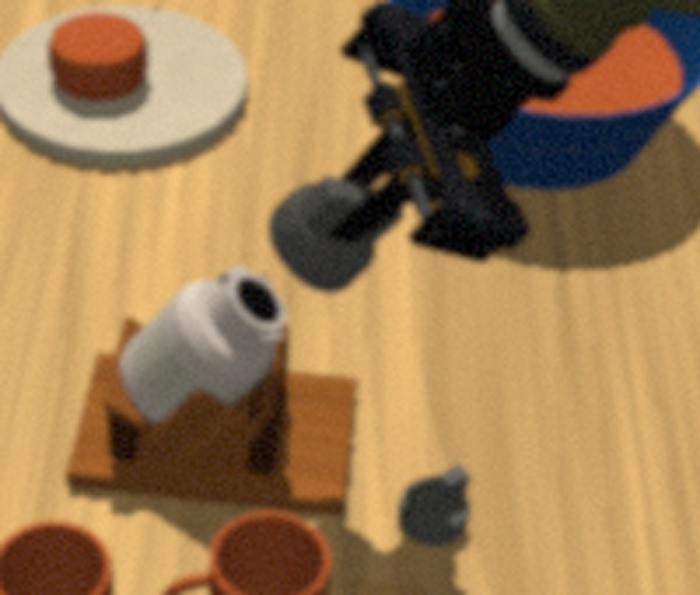

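Lifted clear: the side view shows the bare neck, with the cap in the fingers. The moves can't tilt the tool directly, so the plan is:
1. Turn about tool y until the jaw axis is horizontal.
2. Carry the cap to the tray.
3. Roll it upright in the grip by pressing its low rim edge on the tray floor while dragging +x.

```bash
cat > go.py <<'E'
import sys
from h import *
def go(tgt,T=None):
    T=pose() if T is None else T
    return (T[:3,:3].T@(np.array(tgt)-T[:3,3])/.03).round(2)
E
python3 - <<'E'
from go import *
T=pose();x,y,z=T[:3,:3].T
# angle th about y: z' = cos z + sin (y×z)=cos z + sin x ; z'_z=0
th=np.degrees(np.arctan2(-z[2],x[2])); print('turn',th, th-180,th+180, T.round(3))
print(go([.50,-.10,.30]),go([.497,.201,.30]))
im,d,K,W=load('top0')
hs=cv2.cvtColor(im,cv2.COLOR_RGB2HSV); m=((im.sum(2)<115)).astype(np.uint8); m[:,:140]=0;m[:,262:]=0;m[:140]=0;m[262:]=0
m=cv2.morphologyEx(m,cv2.MORPH_CLOSE,np.ones((9,9))); cs=cv2.findContours(m,0,2)[0]; c=max(cs,key=cv2.contourArea); r=cv2.minAreaRect(c);print(r,ray(*r[0],K,W,dd=.013))
E
```

```text
turn 25.628788088300848 -154.37121191169916 205.62878808830084 [[ 0.761  0.572 -0.305  0.507]
 [ 0.392 -0.031  0.919 -0.196]
 [ 0.517 -0.819 -0.248  0.233]
 [ 0.     0.     0.     1.   ]]
[ 2.24 -2.07  2.47] [ 6.1  -2.44 11.72]
((204.97894287109375, 205.31472778320312), (77.26026916503906, 79.52269744873047), 78.31063079833984) [0.5261583  0.20346916 0.013     ]
```

```bash
python3 -m inch '[2.2,-2.1,2.5,7, 2.2,-2.1,2.5,14, 2.2,-2.1,2.5,20, 6.1,-2.4,11.7,25.6, 6.1,-2.4,11.7,25.6, 6.1,-2.4,11.7,25.6, 6.1,-2.4,11.7,25.6, 6.1,-2.4,11.7,25.6, 6.1,-2.4,11.7,25.6, 6.1,-2.4,11.7,25.6, 6.1,-2.4,11.7,25.6, 6.1,-2.4,11.7,25.6, 6.1,-2.4,11.7,25.6]'; python3 st.py; python3 - <<'E'
from go import *
T=pose();print(T.round(3)); print(go([.497,.202,.12])); 
shot('side','s6');shot('top','t6')
im=load('s6')[0]; cv2.imwrite('pics/s6c.png',cv2.convertScaleAbs(im[100:400,200:500],alpha=1.6)[:,:,::-1])
E
```

```text
time_s: 12.0
tool_pos: [0.4969, 0.2037, 0.2969]
tcp_rot: [-1.534, -0.441, -0.511]
ft_force: [-0.1, -0.1, -0.9]
gripper_width: 0.211
q [ 0.433 -0.508  2.143 -0.324  0.981 -0.982] p [0.4969 0.2037 0.2969] tilt 34.75 az -2.8 t 12.0
[[ 0.821  0.569  0.047  0.497]
 [-0.038 -0.028  0.999  0.204]
 [ 0.57  -0.822 -0.002  0.297]
 [ 0.     0.     0.     1.   ]]
[-3.36  4.85 -0.05]
```

View pics/s6c.png

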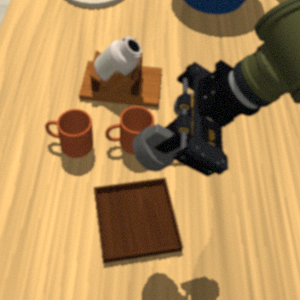

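View pics/t6.png

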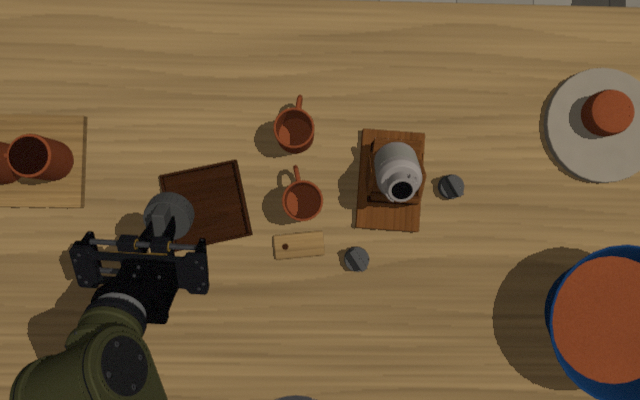

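```bash
python3 -m inch '[-0.7,1.1,0,0, -1.4,2.2,0,0, -2.1,3.3,0,0, -2.8,4.4,0,0, -3.5,5.4,-0.04,0, -4.0,6.1,-0.04,0, -4.2,6.35,-0.04,0, -4.2,6.35,-0.04,0]'; python3 st.py; python3 - <<'E'
from go import *
T=pose(); print(go([.497,.202,.0525]), go([.497,.202,.0495])); 
shot('side','s7')
im=load('s7')[0]; cv2.imwrite('pics/s7c.png',cv2.convertScaleAbs(cv2.resize(im[220:380,260:420],None,fx=3.5,fy=3.5,interpolation=cv2.INTER_CUBIC),alpha=1.8)[:,:,::-1])
E
```

```text
time_s: 12.77
tool_pos: [0.5009, 0.1955, 0.0652]
tcp_rot: [-1.54, -0.431, -0.514]
ft_force: [-0.1, 0.4, -1.1]
gripper_width: 0.209
q [ 0.414 -0.247  2.366 -0.532  0.538 -0.708] p [0.5009 0.1955 0.0652] tilt 34.47 az -3.6 t 12.7667
[-0.36  0.27  0.21] [-0.41  0.35  0.21]
```

View pics/s7c.png

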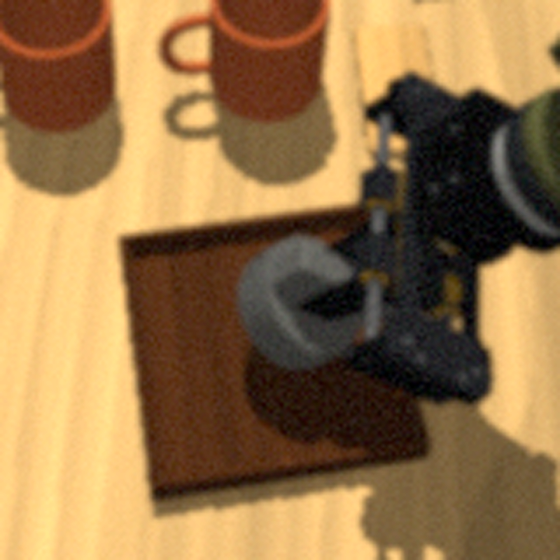

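```bash
python3 -m inch '[-0.15,0.2,0.2,0, -0.25,0.36,0.2,0, -0.3,0.43,0.2,0, -0.3,0.43,0.2,0]'; python3 st.py; 
```

```text
time_s: 13.15
tool_pos: [0.5037, 0.2026, 0.0536]
tcp_rot: [-1.536, -0.435, -0.519]
ft_force: [0.1, 0.0, -0.5]
gripper_width: 0.211
q [ 0.427 -0.209  2.362 -0.578  0.51  -0.648] p [0.5037 0.2026 0.0536] tilt 34.8 az -3.4 t 13.15
```

```bash
python3 -m inch '[-0.08,0.1,0,0, -0.13,0.19,0,0, -0.13,0.19,0,0]'; python3 st.py; 
```

```text
time_s: 13.4
tool_pos: [0.5071, 0.203, 0.0517]
tcp_rot: [-1.536, -0.441, -0.524]
ft_force: [-5.8, -5.8, 16.0]
gripper_width: 0.21
q [ 0.427 -0.199  2.359 -0.598  0.499 -0.629] p [0.5071 0.203  0.0517] tilt 35.21 az -3.4 t 13.4
```

```bash
python3 -m inch '[0.05,0.08,0,0, 0.11,0.14,0.01,0, 0.17,0.2,0.01,0, 0.23,0.26,0.02,0, 0.28,0.33,0.02,0, 0.34,0.39,0.02,0, 0.38,0.45,0.03,0, 0.42,0.5,0.03,0]'; python3 st.py; python3 - <<'E'
from go import *
shot('side','s8');shot('wrist','w8')
im=load('s8')[0]; cv2.imwrite('pics/s8c.png',cv2.convertScaleAbs(cv2.resize(im[220:380,260:420],None,fx=3.5,fy=3.5,interpolation=cv2.INTER_CUBIC),alpha=1.8)[:,:,::-1])
E
```

```text
time_s: 14.07
tool_pos: [0.528, 0.2036, 0.05]
tcp_rot: [-1.534, -0.444, -0.527]
ft_force: [-11.1, -1.6, 18.4]
gripper_width: 0.21
q [ 0.408 -0.148  2.322 -0.604  0.476 -0.635] p [0.528  0.2036 0.05  ] tilt 35.44 az -3.3 t 14.0667
```

View pics/s8c.png

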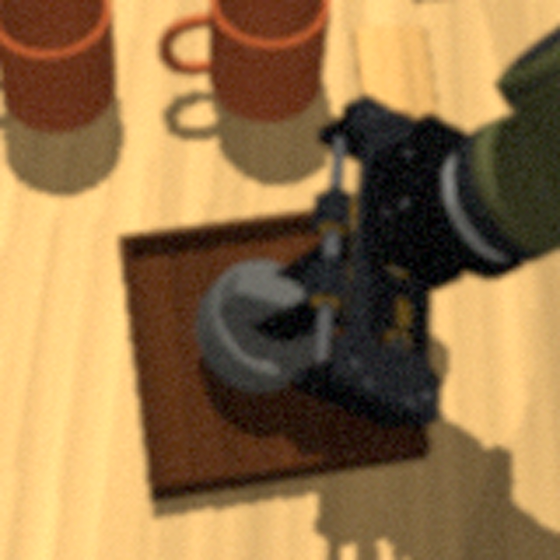

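View pics/w8.png

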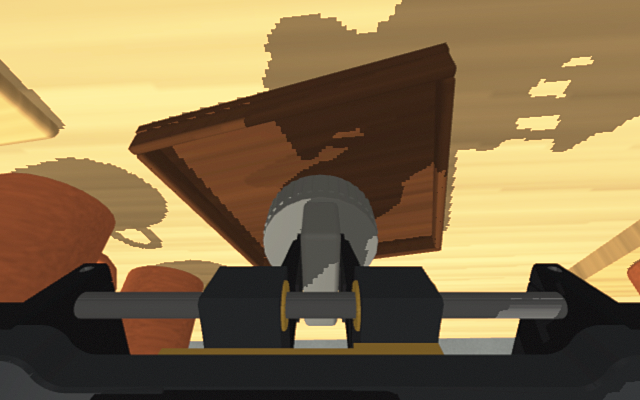

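```bash
cat > tilt.py <<'E'
from h import *
def tilt(tag):
    im,d,K,W=load(tag); T=W@np.linalg.inv(np.array(bot.calibration('wrist')['tool_from_camera']))
    P=pts(d,K,W).astype(float);Q=(P-T[:3,3])@T[:3,:3]
    m=(np.abs(Q[...,2])<.036)&(np.abs(Q[...,2])>.0135)&(np.abs(Q[...,0])<.045)&(np.abs(Q[...,1])<.03)
    m[:, :262]=0; m[:,380:]=0; m[255:]=0; m[:180]=0
    q=Q[m]; c=np.median(q,0); n=np.array([0,1.,0])
    for i in range(15):
        r=(Q[m]-c)@n; q=Q[m][abs(r)<(.008 if i<5 else .003)]; c=q.mean(0); n=np.linalg.svd(q-c)[2][2]; n*=np.sign(n[1])
    nw=-T[:3,:3]@n
    print(tag,len(q),'flat centre tool',c.round(4),'n tool',n.round(3),'pitch in hand',np.degrees(np.arctan2(n[0],n[1])).round(2),'cap axis world',nw.round(3),'tilt',np.degrees(np.arccos(nw[2])).round(2))
E
python3 -c "
from tilt import *
for t in ['w3','w4','w5','w8']: tilt(t)"
```

```text
w3 2881 flat centre tool [-0.0139 -0.      0.0001] n tool [ 0.001  1.    -0.002] pitch in hand 0.08 cap axis world [-0.573  0.036  0.819] tilt 35.01
w4 2888 flat centre tool [-0.014  -0.0001  0.0001] n tool [ 0.003  1.    -0.   ] pitch in hand 0.16 cap axis world [-0.576  0.031  0.817] tilt 35.21
w5 2870 flat centre tool [-0.0139 -0.      0.0002] n tool [0.002 1.    0.   ] pitch in hand 0.13 cap axis world [-0.576  0.032  0.816] tilt 35.27
w8 2786 flat centre tool [-0.0141 -0.0019  0.0002] n tool [-0.229  0.974 -0.001] pitch in hand -13.21 cap axis world [-0.378  0.024  0.926] tilt 22.23
```

```bash
python3 -m inch '[0.03,0.09,0,0, 0.06,0.17,0,0, 0.09,0.25,0,0, 0.12,0.33,0,0, 0.15,0.42,0.01,0, 0.18,0.5,0.01,0, 0.2,0.56,0.01,0, 0.22,0.62,0.01,0]'; python3 st.py; python3 -c "
from tilt import *
shot('wrist','w9');tilt('w9')"
```

```text
time_s: 14.83
tool_pos: [0.5473, 0.2035, 0.0427]
tcp_rot: [-1.533, -0.449, -0.532]
ft_force: [-7.6, -6.9, 20.3]
gripper_width: 0.207
q [ 0.391 -0.093  2.291 -0.629  0.445 -0.621] p [0.5473 0.2035 0.0427] tilt 35.79 az -3.3 t 14.8333
w9 2412 flat centre tool [-0.0132 -0.0028  0.0002] n tool [-0.566  0.824 -0.   ] pitch in hand -34.48 cap axis world [-0.023  0.003  1.   ] tilt 1.32
```

```bash
python3 -m inch '[-0.01,0.07,0,0, -0.01,0.07,0,0]'; python3 st.py; python3 -c "
from tilt import *
shot('wrist','w10');tilt('w10');shot('side','s10')
im=load('s10')[0]; cv2.imwrite('pics/s10c.png',cv2.convertScaleAbs(cv2.resize(im[220:380,260:420],None,fx=3.5,fy=3.5,interpolation=cv2.INTER_CUBIC),alpha=1.8)[:,:,::-1])"
```

```text
time_s: 15.05
tool_pos: [0.5503, 0.2039, 0.0429]
tcp_rot: [-1.531, -0.452, -0.534]
ft_force: [0.7, -1.7, 7.1]
gripper_width: 0.209
q [ 0.389 -0.088  2.287 -0.635  0.44  -0.616] p [0.5503 0.2039 0.0429] tilt 36.0 az -3.1 t 15.05
w10 2399 flat centre tool [-0.0132 -0.0028  0.0001] n tool [-0.568  0.823 -0.   ] pitch in hand -34.59 cap axis world [-0.025  0.002  1.   ] tilt 1.41
```

View pics/s10c.png

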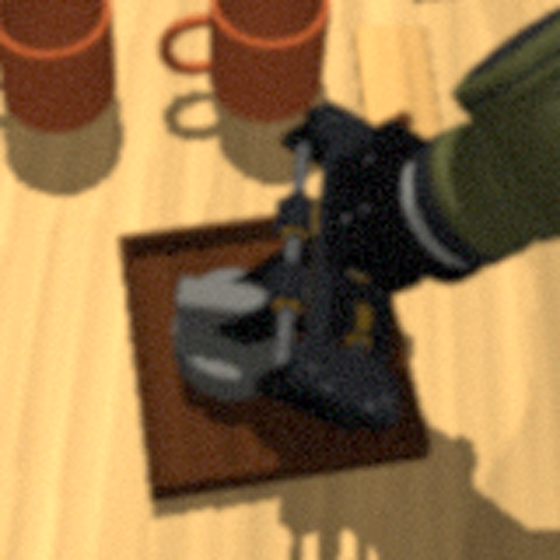

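View pics/w10.png

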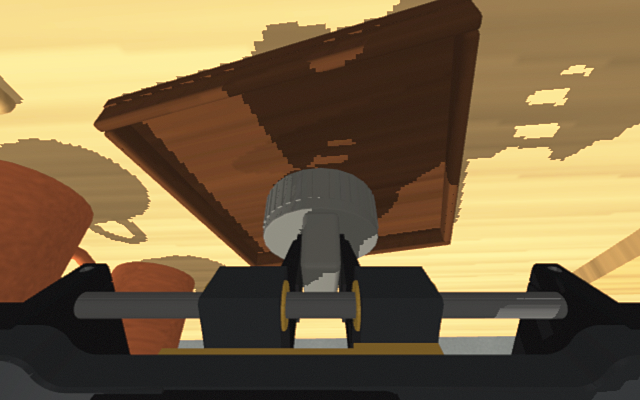

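```bash
python3 - <<'E'
from h import *
for tag in ['w10']:
    im,d,K,W=load(tag);P=pts(d,K,W).astype(float)
    m=np.zeros(d.shape,bool);m[180:252,262:380]=1
    m&=(P[...,2]<.09)&(P[...,2]>.02)
    q=P[m]; f=q[abs(q[:,2]-np.median(q[:,2]))<.006]
    print('z med',np.median(f[:,2]),'x',np.percentile(f[:,0],[1,50,99]),'y',np.percentile(f[:,1],[1,99]))
    fl=P[100:160,300:420].reshape(-1,3); print('floor z near',np.median(fl[:,2]))
    s=q[(q[:,2]<.035)]; print('side wall x max',np.percentile(s[:,0],99) if len(s) else None)
o=bot.get_obs();print(o['ft_force'],o['time_s'])
E
```

```text
z med 0.03742487169630894 x [0.51250923 0.52845794 0.56199464] y [0.16947343 0.23888941]
floor z near 0.006486776956376034
side wall x max 0.5404173447826015
[ 0.88267467 -2.35155854  6.30225037] 15.15
```

```bash
python3 -m inch '[0,0.02,0,0, 0,0.02,0,0]'; python3 -m inch '[0,0,0,0, 0,0,0,0, 0,0,0,0, 0,0,0,0, 0,0,0,0, 0,0,0,0]' 50; python3 st.py; python3 -m inch '[0,-0.4,0,0, 0,-1,0,0, 0,-2,0,0, 0,-3,0,0, 0,-4,0,0, 0,-4.5,0,0, 0,-4.5,0,0, 0,-4.5,0,0]'; python3 - <<'E'
from h import *
shot('side','s11');shot('wrist','w11');shot('top','t11')
im=load('s11')[0]; cv2.imwrite('pics/s11c.png',cv2.convertScaleAbs(cv2.resize(im[190:390,230:430],None,fx=2.9,fy=2.9,interpolation=cv2.INTER_CUBIC),alpha=1.8)[:,:,::-1])
E
```

```text
time_s: 15.32
tool_pos: [0.5512, 0.2041, 0.043]
tcp_rot: [-1.53, -0.453, -0.535]
ft_force: [-0.2, -1.2, 4.4]
gripper_width: 0.207
time_s: 15.82
tool_pos: [0.5516, 0.2043, 0.0434]
tcp_rot: [-1.53, -0.454, -0.535]
ft_force: [0.1, 0.2, 5.0]
gripper_width: 0.514
q [ 0.389 -0.086  2.285 -0.637  0.437 -0.615] p [0.5516 0.2043 0.0434] tilt 36.12 az -3.0 t 15.8167
time_s: 16.48
tool_pos: [0.4716, 0.2084, 0.1518]
tcp_rot: [-1.53, -0.454, -0.535]
ft_force: [0.6, 0.4, -0.2]
gripper_width: 0.526
```

View pics/s11c.png

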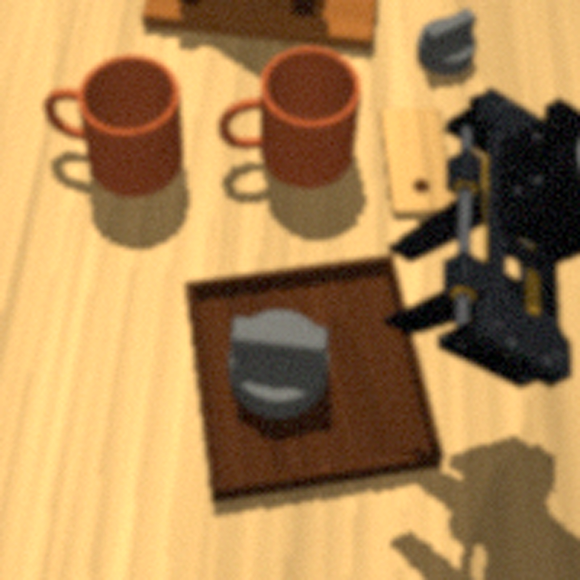

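View pics/w11.png

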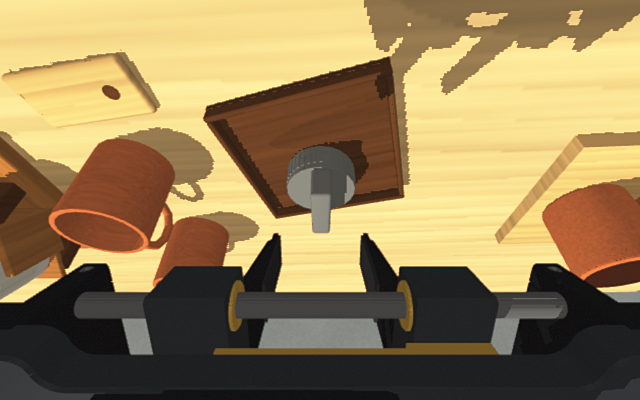

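View pics/t11.png

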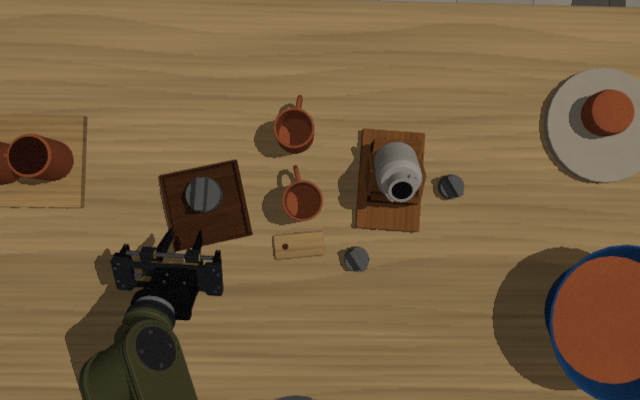

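The top view shows the cap standing at (203,194), inside the tray centred near (205,205), with the mugs and rib where they were. One last numeric check before handing in.

```bash
python3 - <<'E'
from h import *
im,d,K,W=load('t11')
hs=cv2.cvtColor(im,cv2.COLOR_RGB2HSV)
m=((hs[...,1]<60)).astype(np.uint8);m[:,:180]=0;m[:,228:]=0;m[:172]=0;m[218:]=0
m=cv2.morphologyEx(m,cv2.MORPH_CLOSE,np.ones((5,5)))
c=max(cv2.findContours(m,0,2)[0],key=cv2.contourArea);(u,v),r=cv2.minEnclosingCircle(c)
p=ray(u,v,K,W,dd=.037);t=np.radians(13.2);R2=np.array([[np.cos(t),np.sin(t)],[-np.sin(t),np.cos(t)]])
print((u,v,r),p,'in tray frame',R2@(p[:2]-np.array([.526,.2025])))
im,d,K,W=load('w11');P=pts(d,K,W).astype(float);q=P[140:236,285:357].reshape(-1,3)
for lo,hi in [(.028,.046),(.06,.082)]:
    f=q[(q[:,2]>lo)&(q[:,2]<hi)]; f=f[abs(f[:,2]-np.median(f[:,2]))<.003];c=f.mean(0);n=np.linalg.svd(f-c)[2][2];print(len(f),c,'tilt',np.degrees(np.arccos(abs(n[2]))))
im0=load('top0')[0];print('bystander diff px',(cv2.absdiff(im0,im).max() if 0 else (cv2.absdiff(im0[80:262,265:330],load('t11')[0][80:262,265:330]).max(2)>50).sum()))
print(bot.get_obs()['ft_force'])
bot.close_job()
E
```

```text
(203.44219970703125, 194.46531677246094, 18.615659713745117) [0.54892641 0.20197215 0.037     ] in tray frame [ 0.02220013 -0.00574917]
1607 [0.54385886 0.20478209 0.0372835 ] tilt 0.4377983548432866
782 [0.54436403 0.20480513 0.07104345] tilt 0.5962005727588311
bystander diff px 2
[-0.18333533  0.53648858  1.00868397]
the job is handed in; nothing more can be done
```

The jar is open, the cap stands open side down on the tray floor, and I've handed the job in. It took about 16.8 s of the 51 s allowed; no verdict was reported.

**How it went**
- **Tilting the tool:** the moves can't tilt the gripper directly. I reached past the arm's limit in short calls until it leaned 35°, in line with the jar.
- **Opening:** I gripped the wing and pressed the cap about 7–8 mm. I turned it 72° anticlockwise while pressed, short of the suggested 80–90° because the last joint was near its range limit. Then I lifted it straight off.
- **Placing:** the gripper was still leaning, so I pressed the cap's low rim edge on the tray floor and dragged it forward. It rolled upright in the fingers, to 1.4° from vertical, and I released it once it stood flat.

**Last checks**
- **Cap:** it sits about 22 mm and 6 mm from the tray centre along the sides, and its top height matches a cap resting on the floor. Its axis is within about 0.6° of vertical.
- **Gripper:** the fingers are open and about 0.13 m clear, with contact force near zero.
- **Mugs and rib:** they look unchanged in the top view (2 pixels differ).

**Disagreements and open points**
- **Elbow joint:** while tilting the tool, joint 3 read 0.025–0.026 against the stated limit of 0.03 (a rounded figure). I can't tell whether that counts as passing its range.
- **Pressing force:** it read about 20–28 N along the cap's axis, more than the spring's 14 N. The cap may have been close to bottoming or rubbing on the neck.

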